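# Pack the last sauce bottle and run the check bar

### The arm

A 7-joint arm with a two-finger parallel gripper is mounted at the origin on the work surface. World frame = base frame: x ahead of the robot, y to its left, z up, the work surface at z = 0. Lengths are in mm, angles in rad, forces in N, time in s.
With the tool pointing down it reaches from about 425 to 800 mm from the base axis. Payload 8.3 kg.
Tool frame: the origin (TCP) lies at the centre of the arm's flange, where the gripper is bolted on; the fingertips stand 173 mm ahead of it and the grasp point (between the pads) lies 155 mm ahead of it; z points along the fingers, y is the line along which they close (so a half turn about z gives the same grasp; the last joint's range is limited). The gripper opens to 85 mm and grips with 20 to 120 N. Pads are 22 mm wide; open, the fingers measure 114 mm over their backs; the gripper's body (76 mm by 85 mm) begins 54 mm behind the grasp point. The pads swing forward as they close: fully open they stand 13 mm farther back than shut.
Start: joints at [1.269, 0.383, 0.016, 1.37, -0.006, 1.388, -0.046], TCP at [147.867, -607.249, 404.679] pointing down, gripper open.
Joint ranges: [-2.95, 2.95], [-0.25, 2.06], [-1.52, 1.56], [0.18, 2.33], [-1.44, 4.58], [0.02, 2.06], [-3.01, 3.01]. Speed limits (rad/s): [2.39, 2.39, 3.01, 3.01, 3.14, 3.14, 3.14].

### API

Orientations are given as a rotation vector (axis times angle).
In Python, from plant import r gives the robot as it stands. The module is installed in compiled form; this text tells all that it offers.
- The arm moves only by the tool play_rows, never from a script. Its argument "rows" is one flat list of numbers, 6 for each row, row after row: the shift along the tool's x, y, z in cm, then the turn, a rotation vector about the tool's x, y, z in degrees. A call has 1 to 8 rows; each row shifts and turns the commanded pose from where the row before left it, along the tool's axes as they then stand; what a row does not reach is not made up. A row lasts 1/12 s, in which the tool goes at most 41.7 mm and 7.16 degrees, less where a joint would pass 70% of its speed; a pose out of reach is approached as far as the arm can. A call with a gripper value outside its range is refused whole. "jaw" is the opening in per cent of the stroke, from 0 (shut) to 100 (fully open), set as the call begins (left out, the last holds). The fingers move at their own pace and stop on an object; "force" is the grip in N (left out, the last holds). Time passes only in rows, so rows that do not move let the fingers close. It gives the time, the measured TCP pose, the force, the opening and the grip force at its end, in the units of the state.
- r.get_obs(): the state, without advancing time (a new reading comes with each control period).
- r.capture(name): name is "scene" or "top" or "wrist"; returns the picture (420x560x3 uint8, red, green, blue); there is no depth.
- r.get_calibration(name): a dict with "fov_y" (degrees; the focal length in pixels is half the picture's height over the tangent of half this angle, whatever the lens; pixels are square), "cx", "cy" (the principal point, pixels), "dist_coeffs" ([k1, k2, p1, p2, k3] as OpenCV has them; the pictures are not rectified), "cam_to_world" (4x4, takes a point from camera to world coordinates). Camera axes: x right, y down, z forward; pixel columns grow to the right and rows downward; lengths in mm; the calibration is good to about 2 mm. A picture is of the moment at which its call begins: read the wrist's pose just before it. get_calibration takes no time and is no camera call; for the wrist camera it gives the pose at the moment of the call.
- r.hand_in(): hands the job in; it is judged then, once.
Trained networks look in the newest picture that a camera, given by its name, has taken for a name from the list of things; names that differ only in an ending like _2 or _b are one class to them, and where a whole thing is asked for, a point or a joint stands for the part that bears it (a point fixed in the world has none). Each returns a list of dicts, best first, with "confidence" (0 to 1); they miss things now and then, are a little off and sometimes report something else, mostly with a low value. They report only what shows in the picture. A call takes as long as a camera call. They do not tell look-alikes from the thing itself.
- r.search_frame(query, camera): "centre" ([column, row] in pixels, amid what is visible of it).
The state is a dict: "clock": time; "joint_pos": joint angles; "joint_velocities": joint speeds; "joint_torque": joint torques, N m; "position": TCP position; "eef_rot": TCP orientation; "force": force on the tool from outside, world axes, zero at the start; "torque": the same for the moment, N m; "grip_width": finger opening in mm; "finger_force": force on a finger pad.
Only numpy, scipy, OpenCV 4.12 (cv2) and the standard library are available. Lean on these libraries where they do the work, as an engineer would, in place of code of your own. Each camera call takes 0.05 s, during which the arm holds its last target. There are 200 camera calls.

### The job

One cell of the white bottle crate is still empty (it shows a green pad). Set down in it the spare sauce bottle that is short enough to stay below the crate's rim, upright and without dropping it, and let go; then slide the check bar by its blue post all the way across the crate to the other end, which proves that nothing sticks up, and leave it there.

Things in the scene. Friction and masses are not known exactly. Their poses are not given: they have to be found in the camera images.
- spare_mid (a point): The low loose bottle on the table left of the crate: squat brown body 60 mm across, 80 mm tall, about 0.2 kg. Red cap 28 mm across over its top 36 mm (44 to 80 mm above the foot), above a sloping shoulder: grip the cap 67 mm above the foot. Point: bottle centre, 40 mm above the foot; z up. Two lookalikes beside it (red cap; green with yellow cap) are 112 mm tall, too tall: leave them.
- gap (a point): Top centre of the green pad (66 mm disc) in the empty cell, any of 2 x 3 cells at 84 mm pitch, 81 mm clear, ribs 30 mm high; the foot goes here, 7 mm above the table. Axes of the fixed white crate: x away from the robot, y left along its long side, z up. Crate 178 x 262 mm, rim 95 mm up. Other cells hold bottles like the spare. Free beside its cap: 56 mm to caps, 28 mm to walls.
- check_bar (a joint): Travel (m) of the aluminium check bar, 20 mm wide, that lies across the crate along x, 97 to 109 mm above the table, 2 mm over the rim, and slides along the crate's y. Parked off the right end (0 to 0.02); stop at 0.33, off the left end. Needs about 2 N, stays where left; anything above the rim stops it.
- bar_post (a point): Point on the axis of the bar's blue upright post, 133 mm above the table. Post 18 mm across, from 109 to 157 mm above the table, on the bar's end outside the crate's side nearest the robot. Axes as the crate's; it moves along the crate's y with the bar. Pinch it from above (or push it).
There are look-alikes about, which are no part of the job. Leave any orange look-alike of the part that bears spare_mid alone.

How it is judged (in metres and radians):
On the way, in this order (a step that is already met when the one before it is completed fails the run):
1. the spare bottle stands in the empty cell, let go, before the bar is moved (horizontal distance between spare_mid and gap below 0.018 m and z of spare_mid in the frame of gap between 0.034 and 0.047 m and angle between spare_mid's own z axis and vertical below 0.17 rad and contact force between the fingers and spare below 0.05 N and value of joint check_bar below 0.05 m), for 0.2 s.
2. the check bar has been slid across to the other end (value of joint check_bar above 0.31 m), for 0.1 s.
At the end, for the whole second after the job is handed in: The spare bottle stands at rest in the empty cell, its axis within 18 mm of the pad's centre, its foot on the pad (centre 34 to 47 mm above the pad), within 10 degrees of upright and released; the check bar is within 20 mm of its far stop (horizontal distance between spare_mid and gap below 0.018 m and z of spare_mid in the frame of gap between 0.034 and 0.047 m and angle between spare_mid's own z axis and vertical below 0.17 rad and contact force between the fingers and spare below 0.05 N and value of joint check_bar above 0.31 m and linear speed of spare below 0.02 m/s); the robot touches nothing.
It fails at once if the bottle is let fall into the crate (loose over the cell more than 25 mm above its seat) (horizontal distance between spare_mid and gap below 0.05 m and z of spare_mid in the frame of gap above 0.065 m and contact force between the fingers and spare below 0.01 N).
It also fails if it takes over 54 s, if anything falls off the work surface, if the arm or the gripper's body presses on something with over 40 N, if the wrist force passes 120 N, or if a joint passes its speed limit or range.

## Working session

There is one attempt and no reset: what is moved stays moved. The work goes in short steps, Python scripts to look and compute and a tool call to move; the robot and the scene stay as the last step left them, time stands still between calls to the robot, and variables do not carry over. Pictures are saved under pics/ and viewed, at most 10 in all, crops included, and the job is handed in when it is done.

Besides the shell and the picture viewer there is one more tool, called after "Call:" as a command line: name --argument value ..., lists and objects as JSON in quotes. play_rows: Moves the arm, as the interface text tells. Its arguments: {"type":"object","properties":{"rows":{"type":"array","items":{"type":"number"}},"jaw":{"type":"number"},"force":{"type":"number"}},"required":["rows"]}

```bash
mkdir -p pics
cat > h.py <<'E'
import numpy as np, cv2
from plant import r
def ray(cam,px):
    c=r.get_calibration(cam); f=210/np.tan(np.radians(c["fov_y"])/2)
    K=np.array([[f,0,c["cx"]],[0,f,c["cy"]],[0,0,1.]])
    u=cv2.undistortPoints(np.array([[px]],float),K,np.array(c["dist_coeffs"],float))[0,0]
    T=np.array(c["cam_to_world"]); d=T[:3,:3]@np.array([u[0],u[1],1]); return T[:3,3],d
def at(cam,px,z):
    o,d=ray(cam,px); return (o+d*(z-o[2])/d[2]).round(1)
def tri(a,b):
    A=[];B=[]
    for o,d in (a,b):
        d=d/np.linalg.norm(d);P=np.eye(3)-np.outer(d,d);A.append(P);B.append(P@o)
    return np.linalg.lstsq(np.vstack(A),np.hstack(B),rcond=None)[0].round(1)
E
python3 - <<'E'
from h import *
o=r.get_obs();print(o["position"],o["eef_rot"],o["grip_width"],o["clock"])
for c in("top","scene"):
    im=r.capture(c);cv2.imwrite(f"pics/{c}0.png",im[:,:,::-1])
    print(c,r.get_calibration(c))
    for q,z in(("spare_mid",40),("gap",7),("bar_post",133),("check_bar",103)):
        for d in r.search_frame(q,c)[:5]: print(c,q,d["centre"],round(d["confidence"],2),at(c,d["centre"],z))
E
```

```text
[ 147.8338638  -607.09511237  403.66332786] [-3.11725414e+00 -3.74079149e-01  4.59031262e-04] 85.13954028241018 0.0
top {'fov_y': 55.88193846327059, 'cx': 273.62410825632236, 'cy': 211.70313855452196, 'dist_coeffs': array([-0.08947028,  0.        ,  0.        ,  0.        ,  0.        ]), 'cam_to_world': array([[-1.13724081e-02, -9.87133388e-01,  1.59494019e-01,
         3.45487288e+02],
       [-9.99935332e-01,  1.12239672e-02, -1.83154104e-03,
         5.55066562e+01],
       [ 1.78196716e-05, -1.59504534e-01, -9.87197196e-01,
         1.04372176e+03],
       [ 0.00000000e+00,  0.00000000e+00,  0.00000000e+00,
         1.00000000e+00]])}
top spare_mid [207.0, 221.4] 0.95 [484.4 224.8  40. ]
top gap [320.3, 163.1] 0.85 [645.1 -74.6   7. ]
top bar_post [392.3, 185.4] 0.82 [ 552.7 -228.8  133. ]
top check_bar [394.4, 187.1] 0.59 [ 555.2 -243.2  103. ]
scene {'fov_y': 46.199584173066214, 'cx': 279.40494858114386, 'cy': 209.1832344779412, 'dist_coeffs': array([0.0607929, 0.       , 0.       , 0.       , 0.       ]), 'cam_to_world': array([[ 9.50619774e-03,  7.81025520e-01, -6.24426752e-01,
         1.11171843e+03],
       [ 9.99929834e-01, -1.18387129e-02,  4.15090839e-04,
         2.24288534e+01],
       [-7.06821251e-03, -6.24386885e-01, -7.81083260e-01,
         8.79722154e+02],
       [ 0.00000000e+00,  0.00000000e+00,  0.00000000e+00,
         1.00000000e+00]])}
scene spare_mid [359.4, 187.4] 0.91 [380.2 203.9  40. ]
scene spare_mid [372.8, 228.3] 0.59 [495.  219.4  40. ]
scene gap [229.8, 292.0] 0.75 [624.4 -78.2   7. ]
scene bar_post [140.6, 240.4] 0.95 [ 584.6 -233.8  133. ]
scene check_bar [139.8, 245.2] 0.69 [ 574.5 -243.7  103. ]
```

View pics/top0.png

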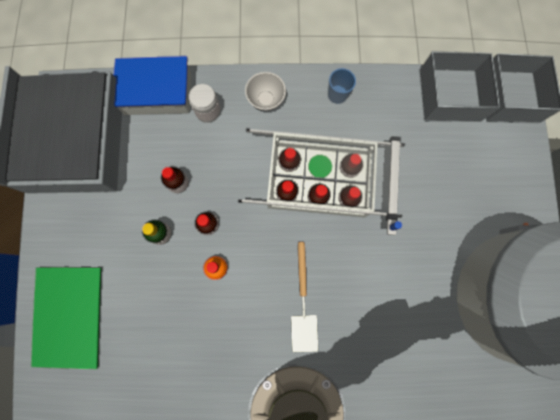

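View pics/scene0.png

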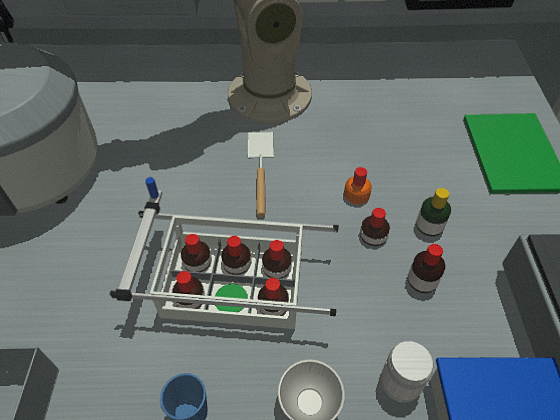

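The top view shows the short spare at (206,222), with the orange lookalike at (215,267) and the two tall bottles at (173,177) and (153,230). The pad is at (320,166), in the middle of the far row. The blue post is at (397,226); in the scene view it is at (152,187), so the network's post hits were on the bar. Next I'll refine these by colour.

Run:
```python
from h import *
T=cv2.imread("pics/top0.png");S=cv2.imread("pics/scene0.png")
def blobs(im,h0,h1,box,smin=130,amin=15):
    h=cv2.cvtColor(im,cv2.COLOR_BGR2HSV)
    m=((h[...,0]>=h0)&(h[...,0]<=h1)&(h[...,1]>smin)&(h[...,2]>60)).astype(np.uint8)
    if h0==0: m|=((h[...,0]>172)&(h[...,1]>smin)&(h[...,2]>60)).astype(np.uint8)
    x0,y0,x1,y1=box;k=np.zeros_like(m);k[y0:y1,x0:x1]=m[y0:y1,x0:x1]
    n,_,st,c=cv2.connectedComponentsWithStats(k)
    return [c[i] for i in range(1,n) if st[i,4]>amin]
for n,im,b in(("top",T,(140,140,370,290)),("scene",S,(160,150,460,310))):
    for p in blobs(im,0,5,b,170): print(n,"cap",p.round(1),at(n,p,70))
    for p in blobs(im,50,75,(250,150,350,190) if n=="top" else (200,270,260,310)): print(n,"pad",p.round(1),at(n,p,7))
    for p in blobs(im,105,130,(380,210,410,240) if n=="top" else (140,170,165,200)): print(n,"post",p.round(1),at(n,p,133)); 
pt=blobs(T,105,130,(380,210,410,240))[0];ps=blobs(S,105,130,(140,170,165,200))[0]
print("post",tri(ray("top",pt),ray("scene",ps)))
```

```text
top cap [289.3 154.5] [650.4  12.   70. ]
top cap [168.5 174.4] [602.3 320.4  70. ]
top cap [287.3 187.2] [565.   18.7  70. ]
top cap [320.4 191.4] [553.2 -64.7  70. ]
top cap [353.8 192.9] [ 548.5 -149.    70. ]
top cap [203.  220.7] [482.2 229.6  70. ]
top cap [212.1 266.9] [367.8 205.7  70. ]
top pad [319.7 166. ] [637.  -72.7   7. ]
top post [396.  225.4] [ 456.9 -231.9  133. ]
scene cap [360.8 172. ] [360.8 205.6  70. ]
scene cap [378.9 214. ] [480.3 229.7  70. ]
scene cap [192.2 241.6] [ 544.8 -152.2   70. ]
scene cap [233.8 244. ] [551.8 -68.8  70. ]
scene cap [275.7 247.3] [561.   14.6  70. ]
scene cap [433.8 253.5] [579.5 322.4  70. ]
scene cap [183.5 277.2] [ 626.5 -160.3   70. ]
scene cap [272.3 284. ] [643.8   7.8  70. ]
scene cap [184.1 289. ] [ 651.9 -156.2   70. ]
scene cap [271.2 295.2] [667.3   5.9  70. ]
scene pad [231.6 291.2] [622.6 -74.8   7. ]
scene pad [228.2 307.6] [658.6 -79.4   7. ]
scene post [151.7 187.1] [ 454.2 -233.3  133. ]
post [ 456.6 -231.7  135.6]
```

Run:
```python
from h import *
for n in("top","scene"):
    c=r.get_calibration(n);f=210/np.tan(np.radians(c["fov_y"])/2)
    W=np.linalg.inv(np.array(c["cam_to_world"]))
    for p in((148,-607,404),(148,-607,231)):
        q=W[:3,:3]@np.array(p)+W[:3,3];print(n,p,c["cx"]+f*q[0]/q[2],c["cy"]+f*q[1]/q[2])
print(at("top",[530,290],0),at("top",[500,350],0),at("scene",[30,200],0),at("top",[153,230],110))
im=r.capture("wrist");cv2.imwrite("pics/w0.png",im[:,:,::-1]); print(r.get_calibration("wrist"))
```

```text
top (148, -607, 404) 711.3445683323271 402.3783040313972
top (148, -607, 231) 614.5126257507559 374.3497949067961
scene (148, -607, 404) -41.97182960080437 -17.58878341114334
scene (148, -607, 231) -2.2423593029912468 58.05121935636947
[ 291.7 -637.6    0. ] [ 137.9 -539.2    0. ] [ 372.7 -549.8    0. ] [455.3 342.8 110. ]
{'fov_y': 71.49641477681986, 'cx': 279.90916456957683, 'cy': 212.38417386610598, 'dist_coeffs': array([-0.00982999,  0.        ,  0.        ,  0.        ,  0.        ]), 'cam_to_world': array([[ 2.37448660e-01, -9.19426919e-01, -3.13484090e-01,
         2.28140570e+02],
       [-9.71400081e-01, -2.24786058e-01, -7.65056216e-02,
        -5.86976781e+02],
       [-1.25524964e-04,  3.22684628e-01, -9.46506532e-01,
         3.74578424e+02],
       [ 0.00000000e+00,  0.00000000e+00,  0.00000000e+00,
         1.00000000e+00]])}
```

View pics/w0.png

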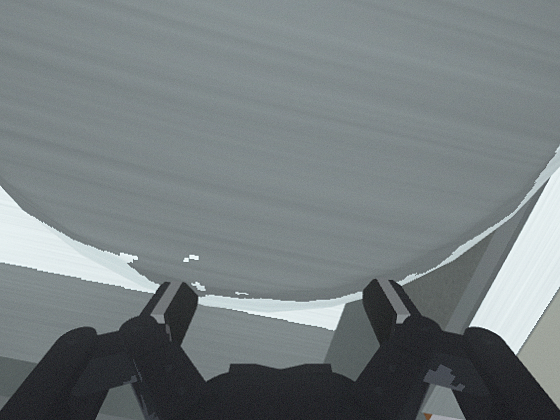

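```bash
python3 - <<'E'
from h import *
for z in (0,100,150,200,250,300,350):
    print(z,"wrist edge",at("wrist",[280,298],z)[:2],at("wrist",[20,210],z)[:2],at("wrist",[540,175],z)[:2],"| scene rim right",at("scene",[78,85],z)[:2],at("scene",[95,150],z)[:2],"| top left outer",at("top",[457,280],z)[:2],"inner",at("top",[492,290],z)[:2])
E
python3 - <<'E'
import cv2,numpy as np
S=cv2.imread("pics/scene0.png")[40:230,0:120];T=cv2.imread("pics/top0.png")[200:420,440:560]
a=cv2.resize(S,None,fx=3,fy=3);b=cv2.resize(T,(int(120*570/220),570))
cv2.imwrite("pics/c.png",np.hstack([a,b]))
E
```

```text
0 wrist edge [ -28.5 -649.8] [  23.2 -272.1] [ 235.2 -935.9] | scene rim right [ -50.1 -542.8] [ 210.9 -438.9] | top left outer [ 324.8 -431.5] inner [ 295.5 -527.6]
100 wrist edge [  40. -633.] [  77.9 -356.2] [ 233.3 -842.7] | scene rim right [  82.  -478.5] [ 313.3 -386.5] | top left outer [ 326.7 -384.9] inner [ 300.3 -471.8]
150 wrist edge [  74.3 -624.6] [ 105.3 -398.2] [ 232.4 -796.2] | scene rim right [ 148.  -446.4] [ 364.5 -360.3] | top left outer [ 327.7 -361.6] inner [ 302.7 -443.8]
200 wrist edge [ 108.5 -616.3] [ 132.6 -440.2] [ 231.4 -749.6] | scene rim right [ 214.  -414.3] [ 415.7 -334.1] | top left outer [ 328.7 -338.2] inner [ 305.1 -415.9]
250 wrist edge [ 142.8 -607.9] [ 160.  -482.3] [ 230.5 -703. ] | scene rim right [ 280.1 -382.1] [ 466.9 -307.8] | top left outer [ 329.7 -314.9] inner [ 307.5 -388. ]
300 wrist edge [ 177.1 -599.5] [ 187.3 -524.3] [ 229.6 -656.4] | scene rim right [ 346.1 -350. ] [ 518.1 -281.6] | top left outer [ 330.7 -291.6] inner [ 309.9 -360. ]
350 wrist edge [ 211.3 -591.1] [ 214.7 -566.3] [ 228.6 -609.9] | scene rim right [ 412.1 -317.9] [ 569.3 -255.4] | top left outer [ 331.7 -268.2] inner [ 312.3 -332.1]
```

View pics/c.png

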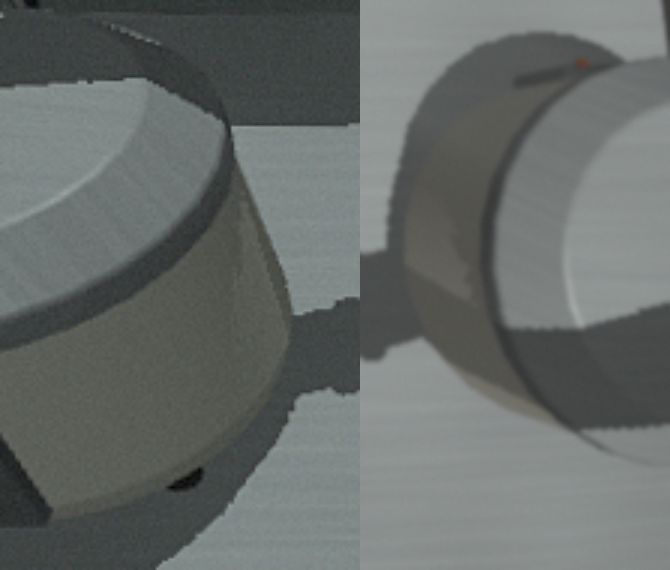

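The object beside the gripper is a rice cooker about 150–200 mm high, just under the fingers. I'll lift and turn first, then arc around it.

Call:
play_rows --rows '[0,0,-3.5,0,0,6.43,0,0,-3.5,0,0,6.43,0,0,-2,0,0,6.43,2,-2.7,0,0,0,0,2,-2.7,0,0,0,0,2,-2.7,0,0,0,0,2,-2.7,0,0,0,0,2,-2.7,0,0,0,0]' --jaw 100

```text
clock: 1.22
position: [261.4, -481.3, 494.9]
eef_rot: [3.137, -0.154, 0.0]
force: [0.7, -0.9, -0.1]
grip_width: 85.6
finger_force: 0.0
```

Call:
play_rows --rows '[2,-2.7,0,0,0,0,2,-2.7,0,0,0,0,2,-2.7,0,0,0,0,2,-2.7,0,0,0,0,2,-2.7,0,0,0,0,2,-2.7,0,0,0,0,2,-2.7,0,0,0,0,2,-2.7,0,0,0,0]'

```text
clock: 1.88
position: [441.7, -281.9, 495.1]
eef_rot: [3.137, -0.154, 0.001]
force: [0.9, -1.2, -0.0]
grip_width: 85.2
finger_force: 0.0
```

Call:
play_rows --rows '[1,-3.7,0,0,0,0,1,-3.7,0,0,0,0,1,-3.7,0,0,0,0,1,-3.7,0,0,0,0,1,-3.7,0,0,0,0,1,-3.7,0,0,0,0,1,-3.7,0,0,0,0,1,-3.7,0,0,0,0]'

```text
clock: 2.55
position: [549.6, 5.2, 495.1]
eef_rot: [3.138, -0.154, 0.001]
force: [0.5, -0.8, -0.2]
grip_width: 85.1
finger_force: 0.0
```

Call:
play_rows --rows '[-1.1,-2.7,1.4,0,0,0,-1.1,-2.7,1.4,0,0,0,-1.1,-2.7,1.4,0,0,0,-1.1,-2.7,1.4,0,0,0,-1.1,-2.7,1.4,0,0,0,-1.1,-2.7,1.4,0,0,0,-1.1,-2.7,1.4,0,0,0,-1.1,-2.7,1.4,0,0,0]'

```text
clock: 3.22
position: [482.3, 228.2, 382.4]
eef_rot: [-3.138, 0.154, -0.001]
force: [1.3, -0.1, -0.4]
grip_width: 85.5
finger_force: 0.0
```

Run:
```python
from h import *
im=r.capture("wrist");cv2.imwrite("pics/w1.png",im[:,:,::-1])
o=r.get_obs();print(o["position"],o["eef_rot"],o["joint_pos"].round(2) if hasattr(o["joint_pos"],"round") else o["joint_pos"])
for q,z in(("spare_mid",40),):
    for d in r.search_frame(q,"wrist"): print(q,d,at("wrist",d["centre"],z))
h=cv2.cvtColor(im,cv2.COLOR_RGB2HSV)
m=(((h[...,0]<=5)|(h[...,0]>172))&(h[...,1]>170)&(h[...,2]>60)).astype(np.uint8)
n,_,st,c=cv2.connectedComponentsWithStats(m)
for i in range(1,n):
    if st[i,4]>60: print(st[i],c[i],at("wrist",c[i],72))
```

```text
[478.88971723 234.01843387 379.79514046] [-3.13642051  0.14172308  0.00591765] [ 0.01  0.26 -0.62  1.64  0.15  1.3  -2.3 ]
spare_mid {'centre': [307.3, 278.9], 'confidence': 0.88} [366.7 209.1  40. ]
spare_mid {'centre': [276.7, 186.2], 'confidence': 0.71} [485.8 235.7  40. ]
[ 137   62   36   40 1053] [154.4311491   81.11301045] [597.4 332.7  72. ]
[ 477   73   57   35 1091] [508.37396884  91.40054995] [561.7  21.5  72. ]
[263 190  30  25 559] [277.89087657 201.99284436] [477.4 234.9  72. ]
[300 291  21  20 336] [309.94642857 299.73809524] [359.6 209.3  72. ]
```

View pics/w1.png

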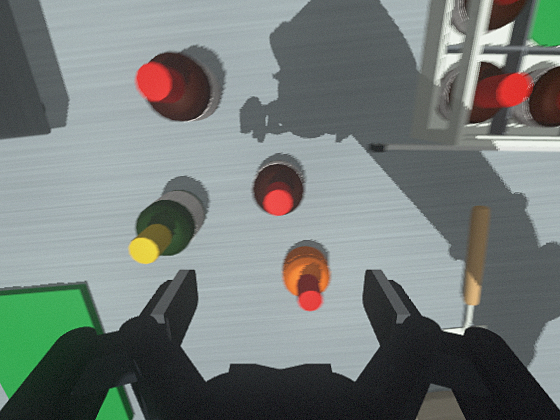

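The wrist view shows the spare's cap at (278,202), the orange lookalike at (310,300), the tall red bottle at (155,81) and the green one at (145,250). This agrees with the spare at about (481,230). I'll descend part way and check the settled pose.

Call:
play_rows --rows '[0,0,2,0,0,0,0,0,2,0,0,0,0,0,2,0,0,0,0,0,0,0,0,0,0,0,0,0,0,0,0,0,0,0,0,0]'

```text
clock: 3.82
position: [483.4, 227.0, 324.1]
eef_rot: [-3.137, 0.154, -0.002]
force: [0.8, -0.2, -0.3]
grip_width: 85.6
finger_force: 0.0
```

Run:
```python
from h import *
im=r.capture("wrist");cv2.imwrite("pics/w2.png",im[:,:,::-1])
o=r.get_obs();print(o["position"],o["eef_rot"])
h=cv2.cvtColor(im,cv2.COLOR_RGB2HSV)
m=(((h[...,0]<=5)|(h[...,0]>172))&(h[...,1]>170)&(h[...,2]>60)).astype(np.uint8)
n,_,st,c=cv2.connectedComponentsWithStats(m)
for i in range(1,n):
    if st[i,4]>60: print(st[i],c[i],at("wrist",c[i],74))
```

```text
[483.48340737 227.11847166 324.36552013] [-3.13679848  0.15415512 -0.00321004]
[  89   46   49   53 1904] [112.45588235  71.72268908] [604.6 332.1  74. ]
[528  71  32  36 611] [545.45335516  93.98363339] [561.3  31.7  74. ]
[261 209  35  32 784] [278.66326531 224.45153061] [481.3 229.1  74. ]
[303 329  29  23 533] [317.34709193 339.72045028] [362.5 204.4  74. ]
```

Call:
play_rows --rows '[-0.2,-0.2,2,0,0,0,0,0,2,0,0,0,0,0,2,0,0,0,0,0,2,0,0,0,0,0,2.2,0,0,0,0,0,0,0,0,0,0,0,0,0,0,0]'

```text
clock: 4.45
position: [481.3, 229.2, 221.3]
eef_rot: [3.138, -0.154, -0.001]
force: [-0.2, 0.4, -0.1]
grip_width: 85.3
finger_force: 0.0
```

Call:
play_rows --rows '[0,0,0,0,0,0,0,0,0,0,0,0,0,0,0,0,0,0,0,0,0,0,0,0,0,0,0,0,0,0,0,0,0,0,0,0,0,0,0,0,0,0,0,0,0,0,0,0]' --jaw 0 --force 30

```text
clock: 5.12
position: [481.5, 229.3, 221.5]
eef_rot: [-3.138, 0.154, -0.002]
force: [-1.6, -1.8, 6.7]
grip_width: 27.0
finger_force: 30.4
```

Call:
play_rows --rows '[0,0,-1,0,0,0,0,0,-2,0,0,0,0,0,-2.5,0,0,0,0,0,-3,0,0,0,0,0,-3,0,0,0,0,0,-3,0,0,0,0,0,-2.5,0,0,0,0,0,0,0,0,0]'

```text
clock: 5.78
position: [481.6, 230.2, 396.8]
eef_rot: [-3.134, 0.153, -0.012]
force: [-0.0, 1.2, -2.3]
grip_width: 27.1
finger_force: 30.2
```

Call:
play_rows --rows '[1.15,1.8,0,0,0,0,1.15,1.8,0,0,0,0,1.15,1.8,0,0,0,0,1.15,1.8,0,0,0,0,1.15,1.8,0,0,0,0,1.15,1.8,0,0,0,0,1.15,1.8,0,0,0,0,1.15,1.8,0,0,0,0]'

```text
clock: 6.45
position: [558.7, 75.9, 390.2]
eef_rot: [-3.138, 0.153, 0.002]
force: [0.0, -0.3, -2.8]
grip_width: 27.4
finger_force: 30.1
```

Call:
play_rows --rows '[1.15,1.8,0,0,0,0,1.15,1.8,0,0,0,0,1.15,1.8,0,0,0,0,1.15,1.8,0,0,0,0,1.15,1.8,0,0,0,0,1.15,1.8,0,0,0,0,1.15,1.8,0,0,0,0,1.15,1.8,0,0,0,0]'

```text
clock: 7.12
position: [636.2, -76.3, 390.0]
eef_rot: [-3.137, 0.153, 0.003]
force: [0.6, -0.5, -1.5]
grip_width: 27.0
finger_force: 30.1
```

Call:
play_rows --rows '[0,0,0,0,0,0,0,0,0,0,0,0,0,0,0,0,0,0]'

```text
clock: 7.37
position: [635.9, -74.8, 390.1]
eef_rot: [-3.137, 0.153, 0.002]
force: [0.6, 0.5, -1.9]
grip_width: 27.1
finger_force: 30.1
```

Run:
```python
from h import *
im=r.capture("wrist");cv2.imwrite("pics/w3.png",im[:,:,::-1])
o=r.get_obs();print(o["position"],o["eef_rot"])
h=cv2.cvtColor(im,cv2.COLOR_RGB2HSV)
m=(((h[...,0]<=5)|(h[...,0]>172))&(h[...,1]>170)&(h[...,2]>60)).astype(np.uint8)
n,_,st,c=cv2.connectedComponentsWithStats(m)
for i in range(1,n):
    if st[i,4]>60: print(st[i],c[i],at("wrist",c[i],81))
```

```text
[635.86169885 -74.23191354 390.38694064] [-3.13691805e+00  1.51228533e-01  1.52342382e-03]
[180 181  27  26 267] [190.84269663 195.53183521] [649.   14.1  81. ]
[346 180  31  28 484] [361.88636364 194.67768595] [ 633.8 -154.9   81. ]
[ 250  244   61   83 3967] [280.03302244 285.98714394] [537.2 -64.2  81. ]
[339 248  31  35 763] [354.27260813 265.52031455] [ 555.  -146.4   81. ]
[190 261  25  21 425] [201.74117647 271.28470588] [563.7  18.9  81. ]
```

View pics/w3.png

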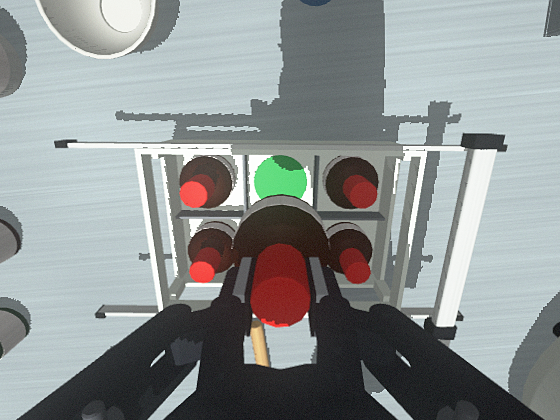

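Call:
play_rows --rows '[0.25,-0.2,0,0,0,0,0,0,2,0,0,0,0,0,2.5,0,0,0,0,0,2.5,0,0,0,0,0,2.5,0,0,0,0,0,2.5,0,0,0,0,0,2,0,0,0,0,0,0,0,0,0]'

```text
clock: 8.08
position: [637.1, -72.6, 245.9]
eef_rot: [-3.137, 0.151, 0.012]
force: [-1.0, -0.4, -3.9]
grip_width: 27.3
finger_force: 30.1
```

Call:
play_rows --rows '[0,0,0.8,0,0,0,0,0,0.6,0,0,0,0,0,0.3,0,0,0,0,0,0,0,0,0]'

```text
clock: 8.42
position: [639.0, -73.5, 234.0]
eef_rot: [3.138, -0.153, 0.001]
force: [-0.5, 0.4, -3.0]
grip_width: 26.9
finger_force: 30.1
```

Call:
play_rows --rows '[0,0,0.3,0,0,0,0,0,0.2,0,0,0,0,0,0,0,0,0,0,0,0,0,0,0]'

```text
clock: 8.75
position: [638.9, -73.7, 228.9]
eef_rot: [-3.138, 0.154, -0.0]
force: [-0.3, 0.2, -2.7]
grip_width: 27.2
finger_force: 30.1
```

Call:
play_rows --rows '[0,0,0.1,0,0,0,0,0,0,0,0,0,0,0,0,0,0,0]'

```text
clock: 9.0
position: [639.1, -73.7, 228.6]
eef_rot: [3.138, -0.154, 0.002]
force: [-2.6, -0.2, 4.6]
grip_width: 26.8
finger_force: 30.5
```

Call:
play_rows --rows '[0,0,0,0,0,0,0,0,0,0,0,0,0,0,0,0,0,0,0,0,0,0,0,0,0,0,0,0,0,0,0,0,0,0,0,0]' --jaw 70

```text
clock: 9.5
position: [638.9, -73.6, 227.6]
eef_rot: [-3.138, 0.154, -0.0]
force: [0.4, 0.2, -0.6]
grip_width: 59.9
finger_force: 0.0
```

Call:
play_rows --rows '[0,0,-1,0,0,0,0,0,-2,0,0,0,0,0,-3,0,0,0,0,0,-3,0,0,0,0,0,-3,0,0,0,0,0,-3,0,0,0,0,0,-1,0,0,0,0,0,0,0,0,0]'

```text
clock: 10.17
position: [639.4, -73.3, 392.6]
eef_rot: [3.138, -0.154, 0.011]
force: [-0.3, 0.5, 0.9]
grip_width: 59.9
finger_force: 0.0
```

Run:
```python
from h import *
im=r.capture("wrist");cv2.imwrite("pics/w4.png",im[:,:,::-1])
o=r.get_obs();print(o["position"],o["eef_rot"],o["clock"])
h=cv2.cvtColor(im,cv2.COLOR_RGB2HSV)
m=(((h[...,0]<=5)|(h[...,0]>172))&(h[...,1]>170)&(h[...,2]>60)).astype(np.uint8)
n,_,st,c=cv2.connectedComponentsWithStats(m)
for i in range(1,n):
    if st[i,4]>60: print(st[i],c[i],at("wrist",c[i],77))
```

```text
[639.01647031 -73.42255991 389.85830534] [ 3.13766349 -0.15340247  0.00569513] 10.2167
[183 187  27  25 339] [194.7020649  200.10914454] [647.8  12.7  77. ]
[350 186  27  27 452] [362.7300885  199.71681416] [ 631.8 -156.3   77. ]
[267 189  28  27 430] [282.44186047 202.20697674] [637.  -75.4  77. ]
[353 263  18  15  88] [363.11363636 269.40909091] [ 551.9 -156.3   77. ]
[193 265  14  11  71] [198.73239437 268.97183099] [569.9  23.2  77. ]
[270 268  24  21 384] [281.65625   278.2421875] [549.6 -66.2  77. ]
```

View pics/w4.png

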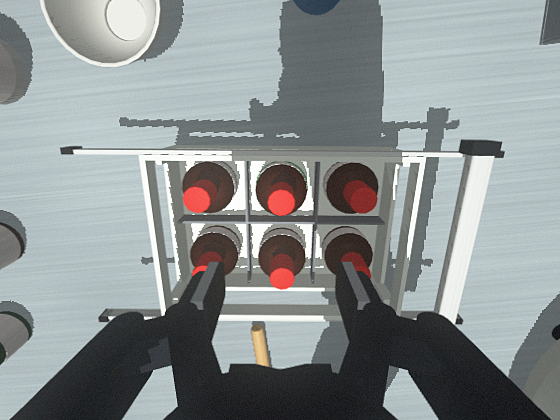

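The spare stands upright at (282,202), level with the caps either side of it. Next is the post.

Call:
play_rows --rows '[-2.1,2.2,0,0,0,0,-2.1,2.2,0,0,0,0,-2.1,2.2,0,0,0,0,-2.1,2.2,0,0,0,0,-2.1,2.2,0,0,0,0,-2.1,2.2,0,0,0,0,-2.1,2.2,0,0,0,0,-2,2.2,0,0,0,0]'

```text
clock: 10.88
position: [453.6, -233.2, 386.1]
eef_rot: [-3.137, 0.154, 0.004]
force: [0.4, 0.2, -0.1]
grip_width: 60.0
finger_force: 0.0
```

Call:
play_rows --rows '[0,0,0,0,0,0,0,0,0,0,0,0,0,0,0,0,0,0]'

```text
clock: 11.13
position: [455.4, -232.1, 386.8]
eef_rot: [-3.137, 0.154, 0.002]
force: [-0.1, -1.0, -0.6]
grip_width: 59.8
finger_force: 0.0
```

Run:
```python
from h import *
im=r.capture("wrist");cv2.imwrite("pics/w5.png",im[:,:,::-1])
o=r.get_obs();print(o["position"],o["eef_rot"],o["clock"])
for d in r.search_frame("bar_post","wrist"): print(d,at("wrist",d["centre"],133))
h=cv2.cvtColor(im,cv2.COLOR_RGB2HSV)
m=((h[...,0]>=105)&(h[...,0]<=130)&(h[...,1]>130)&(h[...,2]>60)).astype(np.uint8)
n,_,st,c=cv2.connectedComponentsWithStats(m)
for i in range(1,n):
    if st[i,4]>60: print(st[i],c[i],at("wrist",c[i],140))
```

```text
[ 455.86627476 -231.5808962   386.93058861] [-3.13675419e+00  1.51362056e-01  1.44588870e-03] 11.1833
{'centre': [279.8, 113.0], 'confidence': 0.81} [ 538.2 -238.3  133. ]
[268 202  23  39 719] [278.85257302 221.2364395 ] [ 457.3 -229.9  140. ]
```

View pics/w5.png

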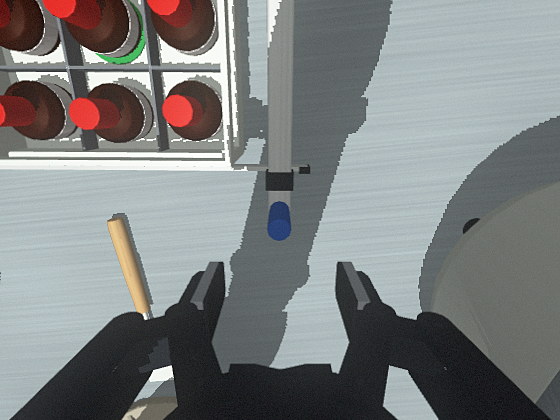

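The post is at (279,221), directly below the grip. I'll descend and pinch it.

Call:
play_rows --rows '[0.1,-0.1,2,0,0,0,0,0,2.5,0,0,0,0,0,2.5,0,0,0,0,0,2.1,0,0,0,0,0,0,0,0,0,0,0,0,0,0,0]'

```text
clock: 11.73
position: [456.9, -230.6, 295.9]
eef_rot: [-3.136, 0.15, 0.004]
force: [-0.4, -0.7, -0.5]
grip_width: 59.9
finger_force: 0.0
```

Call:
play_rows --rows '[0,0,0,0,0,0,0,0,0,0,0,0,0,0,0,0,0,0,0,0,0,0,0,0,0,0,0,0,0,0,0,0,0,0,0,0]' --jaw 0 --force 25

```text
clock: 12.23
position: [457.0, -231.6, 298.1]
eef_rot: [3.137, -0.153, 0.004]
force: [-1.3, 1.8, 6.9]
grip_width: 17.3
finger_force: 25.9
```

Call:
play_rows --rows '[0,-1,0,0,0,0,0,-2,0,0,0,0,0,-2,0,0,0,0,0,-2,0,0,0,0,0,-2,0,0,0,0,0,-2,0,0,0,0,0,-2,0,0,0,0,0,-2,0,0,0,0]'

```text
clock: 12.9
position: [472.4, -81.8, 298.1]
eef_rot: [3.137, -0.154, 0.008]
force: [7.7, -3.2, 0.4]
grip_width: 17.1
finger_force: 25.5
```

Call:
play_rows --rows '[0.1,-2,0,0,0,0,0,-2,0,0,0,0,0,-2,0,0,0,0,0,-2,0,0,0,0,0,-2,0,0,0,0,0,-2,0,0,0,0,0,-2,0,0,0,0,0,-1,0,0,0,0]'

```text
clock: 13.57
position: [488.2, 68.9, 298.1]
eef_rot: [-3.137, 0.151, -0.009]
force: [8.6, -2.7, 0.7]
grip_width: 17.2
finger_force: 25.4
```

Call:
play_rows --rows '[0.1,-1,0,0,0,0,0,0,0,0,0,0,0,0,0,0,0,0]'

```text
clock: 13.82
position: [489.6, 77.7, 298.0]
eef_rot: [-3.137, 0.151, -0.006]
force: [3.1, 0.8, 7.1]
grip_width: 17.4
finger_force: 26.2
```

Call:
play_rows --rows '[0,-0.5,0,0,0,0,0,0,0,0,0,0,0,0,0,0,0,0]'

```text
clock: 14.07
position: [490.0, 81.8, 298.0]
eef_rot: [-3.137, 0.154, -0.005]
force: [3.7, 0.6, 7.0]
grip_width: 17.1
finger_force: 26.1
```

Travel is now about 315 mm plus the unknown starting offset. I'll continue to the stop in small steps.

Call:
play_rows --rows '[0,-0.4,0,0,0,0,0,0,0,0,0,0,0,0,0,0,0,0]'

```text
clock: 14.32
position: [490.4, 85.5, 298.0]
eef_rot: [-3.137, 0.154, -0.005]
force: [3.1, 1.0, 6.7]
grip_width: 17.3
finger_force: 26.1
```

Call:
play_rows --rows '[0,-0.4,0,0,0,0,0,0,0,0,0,0,0,0,0,0,0,0]'

```text
clock: 14.57
position: [490.8, 89.5, 298.0]
eef_rot: [-3.137, 0.155, -0.005]
force: [4.0, 0.7, 7.0]
grip_width: 17.1
finger_force: 26.1
```

Call:
play_rows --rows '[0,0,0,0,0,0,0,0,0,0,0,0,0,0,0,0,0,0,0,0,0,0,0,0,0,0,0,0,0,0,0,0,0,0,0,0]' --jaw 60

```text
clock: 15.07
position: [489.9, 89.6, 296.5]
eef_rot: [3.138, -0.154, -0.001]
force: [0.6, 0.2, -0.1]
grip_width: 51.0
finger_force: 0.0
```

Call:
play_rows --rows '[0,0,-1,0,0,0,0,0,-2,0,0,0,0,0,-2.5,0,0,0,0,0,-2.5,0,0,0,0,0,-2,0,0,0,0,0,0,0,0,0,0,0,0,0,0,0,0,0,0,0,0,0]'

```text
clock: 15.73
position: [489.9, 89.6, 396.6]
eef_rot: [3.138, -0.154, -0.0]
force: [0.1, 0.0, -0.1]
grip_width: 51.5
finger_force: 0.0
```

Run:
```python
from h import *
im=r.capture("scene");cv2.imwrite("pics/s1.png",im[:,:,::-1])
o=r.get_obs();print(o["position"],o["force"],o["finger_force"],o["clock"])
im=r.capture("wrist")
h=cv2.cvtColor(im,cv2.COLOR_RGB2HSV)
m=((h[...,0]>=105)&(h[...,0]<=130)&(h[...,1]>130)&(h[...,2]>60)).astype(np.uint8)
n,_,st,c=cv2.connectedComponentsWithStats(m)
for i in range(1,n):
    if st[i,4]>60: print(st[i],c[i],at("wrist",c[i],140))
```

```text
[489.7846128   89.53209871 396.07356958] [-0.71165492  0.56411039  0.09771148] 0.0 15.7833
[269 215  22  21 368] [279.51086957 224.94836957] [484.   90.8 140. ]
```

View pics/s1.png

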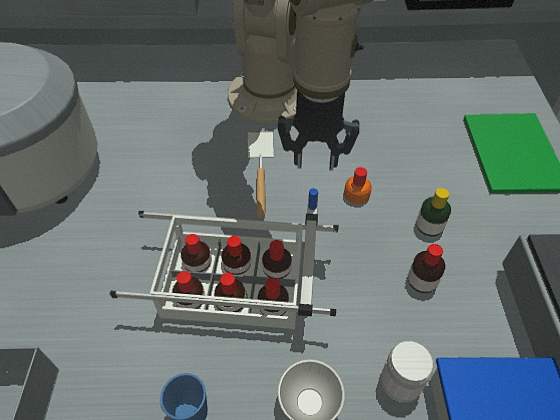

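The crate holds all six bottles below the bar. The bar is at the left end with its post at (313,198), and the gripper is clear of it.

```bash
python3 -c "
from plant import r
print(r.hand_in())"
```

```text
the job is handed in; nothing more can be done
None
```

The short spare bottle stands upright in the empty cell. The check bar was slid about 322 mm across to the far end and let go. I handed the job in at about 16 s; it returned no verdict.

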